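# Nest the washed lotion pots upside down on the drain tray

## Robot

A 6-joint arm with a two-finger parallel gripper is mounted at the origin on a cart in front of the work surface, level with it; the furniture and walls round the work are solid. World frame = base frame: x ahead of the robot, y to its left, z up, the work surface at z = 0. Lengths are in m, angles in rad, forces in N, time in s.
With the tool pointing down it reaches from about 0.3 to 0.875 m from the base axis. Payload 6.4 kg.
Tool frame: the origin (TCP) lies between the finger pads; the fingertips stand 25 mm ahead of it and the grasp point (between the pads) lies 6 mm ahead of it; z points along the fingers, y is the line along which they close (so a half turn about z gives the same grasp; the last joint's range is limited). The gripper opens to 88 mm and grips with 3 to 60 N. Pads are 18 mm wide; open, the fingers measure 123 mm over their backs; the gripper's body (75 mm by 187 mm) begins 45 mm behind the grasp point.
Start: joints at [1.025, 0.181, 1.607, -0, 1.354, -0.206], TCP at [0.192, 0.542, 0.264] pointing down, gripper open.
Joint ranges: [-2.99, 2.99], [-0.89, 2.07], [0.3, 2.58], [-1.14, 4.28], [0, 2.63], [-3.12, 3.12]. Speed limits (rad/s): [2.57, 2.57, 3.01, 3.14, 3.14, 3.14].

## Interface

Orientations are given as a unit quaternion [w, x, y, z].
In Python, from workcell import telemetry, grab_frame, camera_info, workorder gives the robot as it stands.
- The arm moves only by the tool servo_tool, never from a script. Its argument "increments" is a list of rows, each an object of numbers: "tx", "ty", "tz": the shift along the tool's x, y, z each as a share of 0.02 m, from -1 to 1; "rx", "ry", "rz": the turn, a rotation vector about the tool's x, y, z each as a share of 0.1 rad, from -1 to 1; "gripper": the opening, from -1 (shut) to 1 (fully open). In form: [{"tx": .., "ty": .., "tz": .., "rx": .., "ry": .., "rz": .., "gripper": ..}, ...]. A call has 1 to 12 rows; each row shifts and turns the commanded pose from where the row before left it, along the tool's axes as they then stand; what a row does not reach is not made up. A row lasts 1/12 s, in which the tool goes at most 41.7 mm and 7.16 degrees, less where a joint would pass 70% of its speed; a pose out of reach is approached as far as the arm can. A call with a number of a shift or a turn outside -1 to 1 is refused whole. A call with a gripper value outside its range is refused whole. The fingers move at their own pace and stop on an object; "grip_force" is the grip in N (left out, the last holds). Time passes only in rows, so rows that do not move let the fingers close. It gives the time, the measured TCP pose, the force, the opening and the grip force at its end, in the units of the state.
- telemetry.state(): the state, without advancing time (a new reading comes with each control period).
- grab_frame(name): name is "side" or "top" or "wrist"; returns (picture, depth): 480x640x3 uint8, red, green, blue; 480x640 float32, m along the optical axis (not along the pixel's ray), 0 where there is no reading.
- camera_info(name): a dict with "fx", "fy", "cx", "cy" (pixels), "T" (4x4, takes a point from camera to world coordinates). Camera axes: x right, y up, looking along -z (the intrinsics and any distortion apply to the point x, -y, -z); pixel columns grow to the right and rows downward; lengths in m; the calibration is good to about 2 mm. A picture is of the moment at which its call begins: read the wrist's pose just before it. camera_info takes no time and is no camera call; for the wrist camera it gives the pose at the moment of the call.
- workorder.finish_job(): hands the job in; it is judged then, once.
The state is a dict: "time_s": time; "q": joint angles; "joint_vel": joint speeds; "joint_efforts": joint torques, N m; "eef_pos": TCP position; "ee_rot": TCP orientation; "force": force on the tool from outside, world axes, zero at the start; "ft_torque": the same for the moment, N m; "opening": finger opening in m; "gripper_force": force on a finger pad.
Only numpy, scipy, OpenCV 4.12 (cv2) and the standard library are available. Lean on these libraries where they do the work, as an engineer would, in place of code of your own. Each camera call takes 0.05 s, during which the arm holds its last target. There are 200 camera calls.

## Task

Put the four washed steel lotion pots away on the middle of the round white drain tray, all upside down as they are now and nested one over another: the smallest first, then each next larger one over it, until the largest covers them all and every rim rests flat on the tray. Do not tip any pot over, and leave the plastic tub where it is.

Things in the scene. Friction and masses are not known exactly. Their poses are not given: they have to be found in the camera images.
- pot_smallest: Smallest of four steel lotion pots: round cup, 1.8 mm wall, upside down; outside 32 mm at the mouth (below), tapering to 27 mm at the closed end (above), 38 mm tall, hollow 36 mm deep. Starts on the suture carton (rim 40 mm up). Origin: centre of the rim circle it stands on; z up to the closed end. Grip from above round the outside near the closed end (28 mm).
- pot_second: Second smallest of four steel lotion pots: round cup, 1.8 mm wall, upside down; outside 44 mm at the mouth (below), tapering to 39 mm at the closed end (above), 48 mm tall, hollow 46 mm deep. Starts on the table. Origin: centre of the rim circle it stands on; z up to the closed end. Grip from above round the outside near the closed end (40 mm).
- pot_third: Second largest of four steel lotion pots: round cup, 1.8 mm wall, upside down; outside 56 mm at the mouth (below), tapering to 51 mm at the closed end (above), 58 mm tall, hollow 56 mm deep. Starts on the swab stack (rim 61 mm up). Origin: centre of the rim circle it stands on; z up to the closed end. Grip from above round the outside near the closed end (52 mm).
- pot_largest: Largest of four steel lotion pots: round cup, 1.8 mm wall, upside down; outside 68 mm at the mouth (below), tapering to 63 mm at the closed end (above), 68 mm tall, hollow 66 mm deep. Starts on the table. Origin: centre of the rim circle it stands on; z up to the closed end. Grip from above round the outside near the closed end (64 mm).
- tray_middle (a point): Middle of the floor of the round white plastic drain tray, which is fixed to the table: 116 mm outside diameter, flat floor 6 mm above the table and about 110 mm across, a bead of 1.5 mm round its edge, short grey ribs marked near the edge. This point lies on the top face of the floor; z up.
- swab_stack: Square stack of white folded swabs, 105x104x64 mm (firm top at 61 mm), fixed; carries the second largest pot at the start. Origin: centre of its underside.
- suture_carton: Low white and blue carton, 77 (its x) x95 (its y) x40 mm, fixed; carries the smallest pot at the start. Origin: centre of its underside.
- plastic_tub: White plastic tub, open side up, 68 mm across the mouth, 50 mm tall, light and loose; a bystander, to be left where it is. Origin: centre of its underside.
Mind the look-alikes: they are no part of the job. What is shaped like the pot_smallest but purple or yellow is not meant.

How it is judged:
On the way, in this order (a step that is already met when the one before it is completed fails the run):
1. the smallest pot stands upside down on the middle of the tray (horizontal distance between pot_smallest and tray_middle below 0.015 m and z of pot_smallest in the frame of tray_middle between -0.004 and 0.004 m and angle between pot_smallest's own z axis and vertical below 0.07 rad), for 0.2 s.
2. the second smallest pot stands over it (horizontal distance between pot_second and tray_middle below 0.015 m and z of pot_second in the frame of tray_middle between -0.004 and 0.004 m and angle between pot_second's own z axis and vertical below 0.07 rad), for 0.2 s.
3. the second largest pot stands over both (horizontal distance between pot_third and tray_middle below 0.015 m and z of pot_third in the frame of tray_middle between -0.004 and 0.004 m and angle between pot_third's own z axis and vertical below 0.07 rad), for 0.2 s.
4. the largest pot stands over all (horizontal distance between pot_largest and tray_middle below 0.015 m and z of pot_largest in the frame of tray_middle between -0.004 and 0.004 m and angle between pot_largest's own z axis and vertical below 0.07 rad), for 0.2 s.
At the end, for the whole second after the job is handed in: All four pots stand upside down and nested on the tray: each pot's rim within 4 mm of the tray floor's height and within 15 mm sideways of the tray's middle, tilted less than 0.07 rad, at rest (all of step 1 and all of step 2 and all of step 3 and all of step 4 and linear speed of each of pot_smallest, pot_second, pot_third, pot_largest below 0.02 m/s); the robot touches nothing.
It fails at once if a pot is tipped over (more than 0.8 rad) (angle between any of pot_smallest, pot_second, pot_third, pot_largest's own z axis and vertical above 0.8 rad).
It fails at once if the plastic tub is shifted by more than 20 mm (distance of plastic_tub from where it was at the start of the episode above 0.02 m).
It also fails if it takes over 106 s, if anything falls off the work surface, if the arm or the gripper's body presses on something with over 40 N, if the wrist force passes 120 N, or if a joint passes its speed limit or range.

## Working session

There is one attempt and no reset: what is moved stays moved. The work goes in short steps, Python scripts to look and compute and a tool call to move; the robot and the scene stay as the last step left them, time stands still between calls to the robot, and variables do not carry over. Pictures are saved under pics/ and viewed, at most 14 in all, crops included, and the job is handed in when it is done.

Besides the shell and the picture viewer there is one more tool, called by a JSON object that holds its "method" and its "body", one argument or row to a line. servo_tool: Moves the arm, as the interface text tells. Its arguments: {"type":"object","properties":{"increments":{"type":"array","items":{"type":"object","properties":{"tx":{"type":"number"},"ty":{"type":"number"},"tz":{"type":"number"},"rx":{"type":"number"},"ry":{"type":"number"},"rz":{"type":"number"},"gripper":{"type":"number"}}}},"grip_force":{"type":"number"}},"required":["increments"]}

```bash
mkdir -p pics; ls
cat > h.py <<'E'
import numpy as np, cv2
from workcell import telemetry, grab_frame, camera_info, workorder
def save(n,im): cv2.imwrite('pics/'+n+'.png',im[:,:,::-1])
E
python3 - <<'E'
from h import *
for n in('top','side'):
    p,d=grab_frame(n); save(n+'0',p); np.savez(n+'0',p=p,d=d)
    i=camera_info(n); print(n,{k:(np.round(v,4).tolist() if k=='T' else v) for k,v in i.items()})
    print((d==0).mean())
print(telemetry.state())
E
```

```text
pics
top {'fx': 580.5631820857902, 'fy': 580.5631820857902, 'cx': 314.8317488064653, 'cy': 242.94508626496014, 'T': [[0.0043, 0.9965, -0.0833, 0.4865], [-1.0, 0.0044, -0.0, -0.1273], [0.0003, 0.0833, 0.9965, 1.008], [0.0, 0.0, 0.0, 1.0]]}
0.004026692708333333
side {'fx': 595.045100704501, 'fy': 595.045100704501, 'cx': 323.06807663195394, 'cy': 236.69496205632788, 'T': [[-0.1742, -0.6698, 0.7219, 1.2711], [0.9846, -0.1311, 0.1159, -0.0499], [0.017, 0.7309, 0.6823, 0.7094], [0.0, 0.0, 0.0, 1.0]]}
0.003990885416666667
{'time_s': 0.1, 'q': array([ 1.02470880e+00,  1.81469172e-01,  1.60786501e+00, -3.33069499e-05,
        1.35381025e+00, -2.06266363e-01]), 'joint_vel': array([-0.00017863, -0.00186154, -0.00219319,  0.00109591,  0.0010611 ,
        0.00021445]), 'joint_efforts': array([ 5.07322820e-04, -4.34829104e+01, -3.42692363e+01,  7.04707182e-02,
        3.41030862e-02, -5.50899870e-05]), 'eef_pos': array([0.19140384, 0.54175131, 0.26291962]), 'ee_rot': array([-2.69914726e-04,  1.69090621e-01,  9.85600203e-01, -7.27613108e-04]), 'force': array([ 0.51056404,  0.45126276, -0.43968262]), 'ft_torque': array([ 0.08208278, -0.00043618, -0.00382187]), 'gripper_force': 0.0, 'opening': 0.08806472300409948}
```

View pics/top0.png

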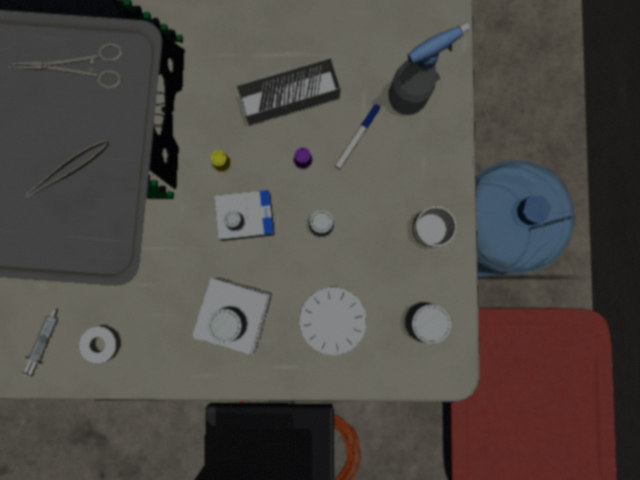

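View pics/side0.png

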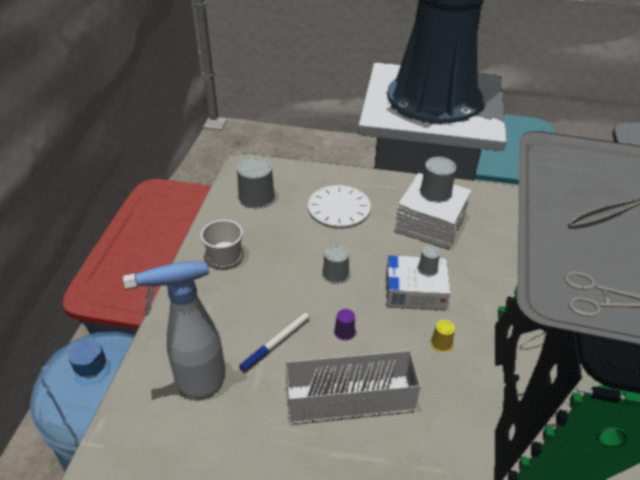

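Top view candidates:
- **Smallest pot:** the steel pot on the carton at (234,220). Its look-alikes are yellow at (219,160) and purple at (303,157), so I choose the steel one.
- **Second pot:** (321,222).
- **Third pot:** on the swabs at (227,323).
- **Largest pot:** (431,323). The tub at (434,228) could be mistaken for it, but the tub is open side up.
- **Tray:** (333,321).

In the side view the same things are at (429,260), (336,264), (438,178), (255,182), (222,243) and (339,206).

```bash
cat >> h.py <<'E'
def cloud(d,i):
    v,u=np.mgrid[:480,:640]
    P=np.stack([(u-i['cx'])/i['fx']*d,-(v-i['cy'])/i['fy']*d,-d],-1)
    return P@i['T'][:3,:3].T+i['T'][:3,3]
def ray(n,u,v,z):
    i=camera_info(n);r=i['T'][:3,:3]@np.array([(u-i['cx'])/i['fx'],-(v-i['cy'])/i['fy'],-1]);o=i['T'][:3,3]
    return o+r*(z-o[2])/r[2]
E
python3 - <<'E'
from h import *
C={}
for n in('top','side'):
    f=np.load(n+'0.npz'); C[n]=(f['p'],cloud(f['d'],camera_info(n)))
px={'small':((234,220),(429,252)),'second':((321,222),(336,254)),'third':((227,323),(438,165)),'large':((431,323),(255,165)),'tub':((434,228),(222,228)),'tray':((333,321),(339,206)),'mayo':((60,220),(600,280)),'spray':((436,45),(190,270)),'carton':((222,232),(400,270)),'swab':((250,290),(410,205))}
for k,(a,b) in px.items():
    A=C['top'][1][a[1]-3:a[1]+4,a[0]-3:a[0]+4].reshape(-1,3); B=C['side'][1][b[1]-3:b[1]+4,b[0]-3:b[0]+4].reshape(-1,3)
    zt=np.median(A[:,2]); print(k,np.round(np.median(A,0),4),np.round(np.median(B,0),4),end=' ')
    if k in('small','second','third','large','tub','tray'):
        for n,c in(('top',a),('side',b)):
            P=C[n][1]; m=(abs(P[...,2]-(zt if n=='top' else np.median(B[:,2])))<(.006 if k!='tray' else .004)).astype(np.uint8)
            if k=='tray': g=C[n][0].min(2); m=((g>(130 if n=='top' else 170))&(P[...,2]<.03)).astype(np.uint8)
            w=np.zeros_like(m); cv2.circle(w,c,40,1,-1); m&=w
            num,L,s,_=cv2.connectedComponentsWithStats(m); l=L[c[1],c[0]]
            if l==0: print(n,'miss',end=' ');continue
            Q=P[L==l]; (x,y),r=cv2.minEnclosingCircle(Q[:,:2].astype(np.float32)); 
            print(n,'c',np.round((x,y),4),'r',round(r,4),'mean',np.round(Q[:,:2].mean(0),4),'z',round(float(np.median(Q[:,2])),4),end=' ')
    print()
save('crop0',np.hstack([cv2.resize(C['top'][0][180:260,190:270],(400,400),interpolation=2),cv2.resize(C['side'][0][225:305,380:460],(400,400),interpolation=2)]))
E
```

```text
small [0.601  0.0036 0.0775] [0.6063 0.0068 0.0779] top c [0.6042 0.0074] r 0.0137 mean [0.6039 0.0071] z 0.0774 side c [0.6049 0.0088] r 0.0145 mean [0.6063 0.0096] z 0.0776 
second [ 0.602  -0.1374  0.0477] [ 0.6077 -0.1348  0.0485] top c [ 0.6043 -0.1372] r 0.0195 mean [ 0.6039 -0.1371] z 0.0475 side c [ 0.6049 -0.1347] r 0.021 mean [ 0.6066 -0.1345] z 0.0482 
third [0.4383 0.0057 0.1181] [0.4359 0.0084 0.1187] top c [0.4357 0.0103] r 0.0257 mean [0.4355 0.01  ] z 0.1182 side c [0.4348 0.013 ] r 0.0276 mean [0.4386 0.0127] z 0.1186 
large [ 0.437  -0.3144  0.0678] [ 0.4293 -0.3126  0.0685] top c [ 0.4367 -0.3143] r 0.0318 mean [ 0.4367 -0.314 ] z 0.0676 side c [ 0.4355 -0.3095] r 0.0346 mean [ 0.4395 -0.3108] z 0.0685 
tub [ 0.5977 -0.3347  0.0032] [ 0.5687 -0.3356  0.0345] top miss side c [ 0.5915 -0.3275] r 0.0297 mean [ 0.5748 -0.3342] z 0.0347 
tray [ 0.4364 -0.159   0.0059] [ 0.4394 -0.1548  0.0064] top c [ 0.437  -0.1584] r 0.0543 mean [ 0.4376 -0.158 ] z 0.0058 side c [ 0.4321 -0.1586] r 0.0632 mean [ 0.4362 -0.1561] z 0.0067 
mayo [0.5817 0.2189 0.2255] [0.7704 0.1838 0.2262] 
spray [ 0.832  -0.2961  0.2197] [ 0.8337 -0.2729  0.2163] 
carton [0.5852 0.0284 0.0395] [ 0.616  -0.0325  0.0407] 
swab [ 0.4885 -0.0204  0.0591] [ 0.4805 -0.0288  0.062 ]
```

View pics/crop0.png

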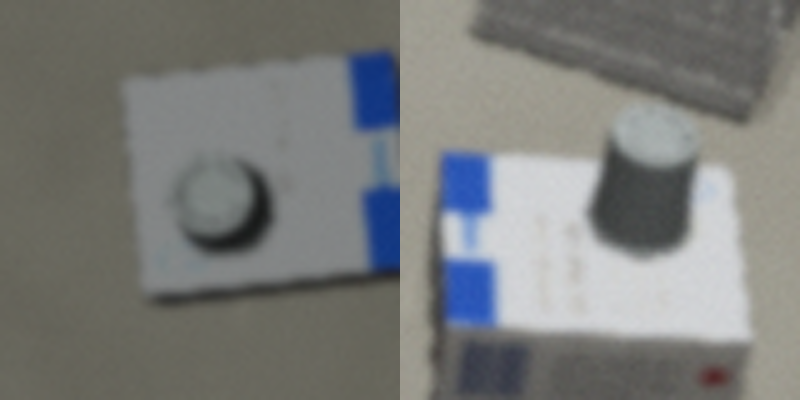

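The crop shows a bare steel cup on the blue and white carton, so it is the right pot. First I rise clear of the instrument tray and turn so the fingers close along world x.

{"method": "servo_tool", "body": {
  "increments": [
    {"tz": -0.5, "rz": 1, "gripper": 1},
    {"tz": -0.5, "rz": 1, "gripper": 1},
    {"tz": -0.5, "rz": 1, "gripper": 1},
    {"tz": -0.5, "rz": 1, "gripper": 1},
    {"tz": -0.5, "rz": 1, "gripper": 1},
    {"tz": -0.5, "rz": 1, "gripper": 1},
    {"tz": -0.5, "rz": 1, "gripper": 1},
    {"rz": 1, "gripper": 1},
    {"rz": 1, "gripper": 1},
    {"rz": 1, "gripper": 1},
    {"rz": 1, "gripper": 1},
    {"rz": 1, "gripper": 1}
  ]
}}

```text
invalid input at $.increments[0]: expected keys tx, ty, tz, rx, ry, rz, gripper
```

{"method": "servo_tool", "body": {
  "increments": [
    {"tx": 0, "ty": 0, "tz": -0.5, "rx": 0, "ry": 0, "rz": 1, "gripper": 1},
    {"tx": 0, "ty": 0, "tz": -0.5, "rx": 0, "ry": 0, "rz": 1, "gripper": 1},
    {"tx": 0, "ty": 0, "tz": -0.5, "rx": 0, "ry": 0, "rz": 1, "gripper": 1},
    {"tx": 0, "ty": 0, "tz": -0.5, "rx": 0, "ry": 0, "rz": 1, "gripper": 1},
    {"tx": 0, "ty": 0, "tz": -0.5, "rx": 0, "ry": 0, "rz": 1, "gripper": 1},
    {"tx": 0, "ty": 0, "tz": -0.5, "rx": 0, "ry": 0, "rz": 1, "gripper": 1},
    {"tx": 0, "ty": 0, "tz": -0.5, "rx": 0, "ry": 0, "rz": 1, "gripper": 1},
    {"tx": 0, "ty": 0, "tz": 0, "rx": 0, "ry": 0, "rz": 1, "gripper": 1},
    {"tx": 0, "ty": 0, "tz": 0, "rx": 0, "ry": 0, "rz": 1, "gripper": 1},
    {"tx": 0, "ty": 0, "tz": 0, "rx": 0, "ry": 0, "rz": 1, "gripper": 1},
    {"tx": 0, "ty": 0, "tz": 0, "rx": 0, "ry": 0, "rz": 1, "gripper": 1},
    {"tx": 0, "ty": 0, "tz": 0, "rx": 0, "ry": 0, "rz": 1, "gripper": 1}
  ]
}}

```text
time_s: 1.1
eef_pos: [0.1915, 0.5419, 0.3332]
ee_rot: [0.0, 0.698, 0.716, -0.001]
force: [-0.3, 0.0, -0.2]
opening: 0.0882
gripper_force: 0.0
```

{"method": "servo_tool", "body": {
  "increments": [
    {"tx": 0, "ty": 0, "tz": 0, "rx": 0, "ry": 0, "rz": 0.25, "gripper": 1},
    {"tx": -0.95, "ty": 0.74, "tz": 0, "rx": 0, "ry": 0, "rz": 0, "gripper": 1},
    {"tx": -0.95, "ty": 0.74, "tz": 0, "rx": 0, "ry": 0, "rz": 0, "gripper": 1},
    {"tx": -0.95, "ty": 0.74, "tz": 0, "rx": 0, "ry": 0, "rz": 0, "gripper": 1},
    {"tx": -0.95, "ty": 0.74, "tz": 0, "rx": 0, "ry": 0, "rz": 0, "gripper": 1},
    {"tx": -0.95, "ty": 0.74, "tz": 0, "rx": 0, "ry": 0, "rz": 0, "gripper": 1},
    {"tx": -0.95, "ty": 0.74, "tz": 0, "rx": 0, "ry": 0, "rz": 0, "gripper": 1},
    {"tx": -0.95, "ty": 0.74, "tz": 0, "rx": 0, "ry": 0, "rz": 0, "gripper": 1},
    {"tx": -0.95, "ty": 0.74, "tz": 0, "rx": 0, "ry": 0, "rz": 0, "gripper": 1},
    {"tx": -0.95, "ty": 0.74, "tz": 0, "rx": 0, "ry": 0, "rz": 0, "gripper": 1},
    {"tx": -0.95, "ty": 0.74, "tz": 0, "rx": 0, "ry": 0, "rz": 0, "gripper": 1},
    {"tx": -0.95, "ty": 0.74, "tz": 0, "rx": 0, "ry": 0, "rz": 0, "gripper": 1}
  ]
}}

```text
time_s: 2.1
eef_pos: [0.356, 0.333, 0.3333]
ee_rot: [-0.0, 0.705, 0.709, -0.0]
force: [-0.0, 0.7, 0.1]
opening: 0.0881
gripper_force: 0.0
```

{"method": "servo_tool", "body": {
  "increments": [
    {"tx": -0.95, "ty": 0.74, "tz": 0, "rx": 0, "ry": 0, "rz": 0, "gripper": 1},
    {"tx": -0.95, "ty": 0.74, "tz": 0, "rx": 0, "ry": 0, "rz": 0, "gripper": 1},
    {"tx": -0.95, "ty": 0.74, "tz": 0, "rx": 0, "ry": 0, "rz": 0, "gripper": 1},
    {"tx": -0.95, "ty": 0.74, "tz": 0, "rx": 0, "ry": 0, "rz": 0, "gripper": 1},
    {"tx": -0.95, "ty": 0.74, "tz": 0, "rx": 0, "ry": 0, "rz": 0, "gripper": 1},
    {"tx": -0.95, "ty": 0.74, "tz": 0, "rx": 0, "ry": 0, "rz": 0, "gripper": 1},
    {"tx": -0.95, "ty": 0.74, "tz": 0, "rx": 0, "ry": 0, "rz": 0, "gripper": 1},
    {"tx": -0.95, "ty": 0.74, "tz": 0, "rx": 0, "ry": 0, "rz": 0, "gripper": 1},
    {"tx": -0.95, "ty": 0.74, "tz": 0, "rx": 0, "ry": 0, "rz": 0, "gripper": 1},
    {"tx": -0.95, "ty": 0.74, "tz": 0, "rx": 0, "ry": 0, "rz": 0, "gripper": 1},
    {"tx": -0.95, "ty": 0.74, "tz": 0, "rx": 0, "ry": 0, "rz": 0, "gripper": 1}
  ]
}}

```text
time_s: 3.02
eef_pos: [0.5201, 0.1251, 0.3333]
ee_rot: [-0.0, 0.705, 0.709, -0.0]
force: [0.0, 0.4, 0.1]
opening: 0.088
gripper_force: 0.0
```

{"method": "servo_tool", "body": {
  "increments": [
    {"tx": -0.95, "ty": 0.74, "tz": 0, "rx": 0, "ry": 0, "rz": 0, "gripper": 1},
    {"tx": -0.95, "ty": 0.74, "tz": 0, "rx": 0, "ry": 0, "rz": 0, "gripper": 1},
    {"tx": -0.95, "ty": 0.74, "tz": 0, "rx": 0, "ry": 0, "rz": 0, "gripper": 1},
    {"tx": -0.95, "ty": 0.74, "tz": 0, "rx": 0, "ry": 0, "rz": 0, "gripper": 1},
    {"tx": -0.95, "ty": 0.74, "tz": 0, "rx": 0, "ry": 0, "rz": 0, "gripper": 1},
    {"tx": -0.95, "ty": 0.74, "tz": 0, "rx": 0, "ry": 0, "rz": 0, "gripper": 1},
    {"tx": 0, "ty": 0, "tz": 0, "rx": 0, "ry": 0, "rz": 0, "gripper": 1}
  ]
}}

```text
time_s: 3.6
eef_pos: [0.6107, 0.0092, 0.3326]
ee_rot: [0.0, 0.706, 0.708, -0.001]
force: [-0.3, -0.3, -0.2]
opening: 0.088
gripper_force: 0.0
```

Run:
```python
from h import *
i=camera_info('wrist'); p,d=grab_frame('wrist'); save('w0',p); np.savez('w0',p=p,d=d,**i)
s=telemetry.state(); print(s['eef_pos'],np.round(s['ee_rot'],4)); print(i)
```

```text
[0.60969205 0.01095377 0.33261722] [-6.000e-04  7.059e-01  7.083e-01 -5.000e-04]
{'fx': 401.6498796839708, 'fy': 401.6498796839708, 'cx': 320.9038268324967, 'cy': 236.22200674366243, 'T': array([[ 9.99994265e-01, -3.38511568e-03,  1.07865286e-04,
         6.11237765e-01],
       [ 3.22847008e-03,  9.62377248e-01,  2.71697644e-01,
         7.93423665e-02],
       [-1.02353505e-03, -2.71695737e-01,  9.62382657e-01,
         4.53508386e-01],
       [ 0.00000000e+00,  0.00000000e+00,  0.00000000e+00,
         1.00000000e+00]])}
```

View pics/w0.png

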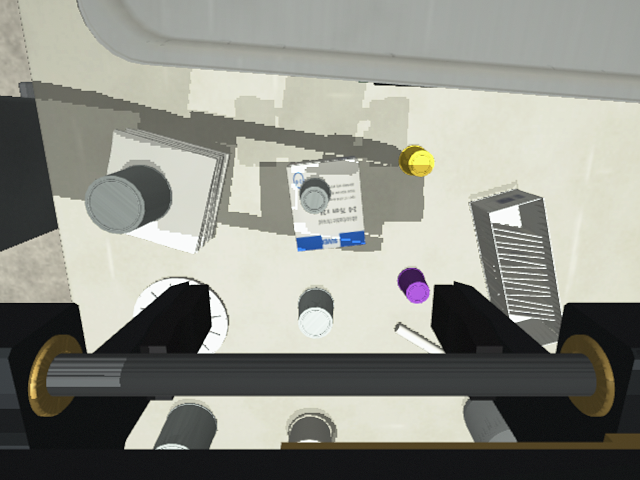

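The wrist view shows the smallest pot at (314,192) on the carton, the second at (316,320), the third at (115,205), and the tray partly hidden at (182,312). I'll use it to refine the positions.

```bash
cat >> h.py <<'E'
def cap(p,d,i,zt,xy,R=.04,tol=.004):
    P=cloud(d,i); m=((abs(P[...,2]-zt)<tol)&(np.hypot(P[...,0]-xy[0],P[...,1]-xy[1])<R)).astype(np.uint8)
    n,L,s,_=cv2.connectedComponentsWithStats(m)
    if n<2: return None
    l=1+np.argmax(s[1:,4]); c=max(cv2.findContours((L==l).astype(np.uint8),0,1)[0],key=len)[:,0]
    z=np.median(P[L==l][:,2]); E=P[L==l]
    (x,y),r=cv2.minEnclosingCircle(E[:,:2].astype(np.float32))
    return np.round([x,y,z,r,*E[:,:2].mean(0),len(E)],4)
E
python3 - <<'E'
from h import *
f=dict(np.load('w0.npz'))
for k,z,xy in(('small',.078,(.604,.008)),('second',.048,(.604,-.136)),('third',.1185,(.4355,.011))):
    print(k,cap(f['p'],f['d'],f,z,xy))
P=cloud(f['d'],f); 
for u,v in((314,192),(316,320),(115,205),(170,310)): print(P[v,u])
E
```

```text
small [6.043e-01 9.000e-03 7.790e-02 1.370e-02 6.042e-01 9.300e-03 6.320e+02]
second [ 6.047e-01 -1.358e-01  4.770e-02  2.000e-02  6.045e-01 -1.349e-01
  8.840e+02]
third [4.355e-01 1.160e-02 1.185e-01 2.600e-02 4.363e-01 1.220e-02 2.837e+03]
[0.60455618 0.01664715 0.07827803]
[ 0.60603805 -0.1322454   0.04791004]
[0.43687264 0.01186074 0.11940954]
[0.56035108 0.01835232 0.32980355]
```

{"method": "servo_tool", "body": {
  "increments": [
    {"tx": 0, "ty": 0, "tz": 1, "rx": 0, "ry": 0, "rz": 0, "gripper": 1},
    {"tx": 0, "ty": 0, "tz": 1, "rx": 0, "ry": 0, "rz": 0, "gripper": 1},
    {"tx": 0, "ty": 0, "tz": 1, "rx": 0, "ry": 0, "rz": 0, "gripper": 1},
    {"tx": 0, "ty": 0, "tz": 1, "rx": 0, "ry": 0, "rz": 0, "gripper": 1},
    {"tx": 0, "ty": 0, "tz": 1, "rx": 0, "ry": 0, "rz": 0, "gripper": 1},
    {"tx": 0, "ty": 0, "tz": 1, "rx": 0, "ry": 0, "rz": 0, "gripper": 1},
    {"tx": 0, "ty": 0, "tz": 1, "rx": 0, "ry": 0, "rz": 0, "gripper": 1},
    {"tx": 0, "ty": 0, "tz": 1, "rx": 0, "ry": 0, "rz": 0, "gripper": 1},
    {"tx": 0, "ty": 0, "tz": 1, "rx": 0, "ry": 0, "rz": 0, "gripper": 1},
    {"tx": 0, "ty": 0, "tz": 0.5, "rx": 0, "ry": 0, "rz": 0, "gripper": 1},
    {"tx": 0, "ty": 0, "tz": 0, "rx": 0, "ry": 0, "rz": 0, "gripper": 1}
  ]
}}

```text
time_s: 4.57
eef_pos: [0.6069, 0.0138, 0.1409]
ee_rot: [-0.002, 0.705, 0.709, -0.002]
force: [1.1, -0.1, -0.3]
opening: 0.088
gripper_force: 0.0
```

{"method": "servo_tool", "body": {
  "increments": [
    {"tx": -0.25, "ty": -0.13, "tz": 1, "rx": 0, "ry": 0, "rz": 0, "gripper": 1},
    {"tx": 0, "ty": 0, "tz": 1, "rx": 0, "ry": 0, "rz": 0, "gripper": 1},
    {"tx": 0, "ty": 0, "tz": 0.8, "rx": 0, "ry": 0, "rz": 0, "gripper": 1},
    {"tx": 0, "ty": 0, "tz": 0.6, "rx": 0, "ry": 0, "rz": 0, "gripper": 1},
    {"tx": 0, "ty": 0, "tz": 0, "rx": 0, "ry": 0, "rz": 0, "gripper": 1},
    {"tx": 0, "ty": 0, "tz": 0, "rx": 0, "ry": 0, "rz": 0, "gripper": 1}
  ]
}}

```text
time_s: 5.07
eef_pos: [0.6068, 0.0078, 0.0762]
ee_rot: [-0.0, 0.705, 0.709, -0.0]
force: [0.1, 0.2, 0.1]
opening: 0.0879
gripper_force: 0.0
```

{"method": "servo_tool", "body": {
  "increments": [
    {"tx": 0, "ty": -0.12, "tz": 0.15, "rx": 0, "ry": 0, "rz": 0, "gripper": 1},
    {"tx": 0, "ty": 0, "tz": 0, "rx": 0, "ry": 0, "rz": 0, "gripper": -1},
    {"tx": 0, "ty": 0, "tz": 0, "rx": 0, "ry": 0, "rz": 0, "gripper": -1},
    {"tx": 0, "ty": 0, "tz": 0, "rx": 0, "ry": 0, "rz": 0, "gripper": -1},
    {"tx": 0, "ty": 0, "tz": 0, "rx": 0, "ry": 0, "rz": 0, "gripper": -1},
    {"tx": 0, "ty": 0, "tz": 0, "rx": 0, "ry": 0, "rz": 0, "gripper": -1},
    {"tx": 0, "ty": 0, "tz": 0, "rx": 0, "ry": 0, "rz": 0, "gripper": -1},
    {"tx": 0, "ty": 0, "tz": 0, "rx": 0, "ry": 0, "rz": 0, "gripper": -1},
    {"tx": 0, "ty": 0, "tz": 0, "rx": 0, "ry": 0, "rz": 0, "gripper": -1},
    {"tx": 0, "ty": 0, "tz": 0, "rx": 0, "ry": 0, "rz": 0, "gripper": -1}
  ],
  "grip_force": 15
}}

```text
time_s: 5.9
eef_pos: [0.6042, 0.0076, 0.0727]
ee_rot: [-0.0, 0.705, 0.709, -0.0]
force: [0.1, 0.0, 0.3]
opening: 0.0305
gripper_force: 15.3
```

{"method": "servo_tool", "body": {
  "increments": [
    {"tx": 0, "ty": 0, "tz": -0.5, "rx": 0, "ry": 0, "rz": 0, "gripper": -1},
    {"tx": 0, "ty": 0, "tz": -1, "rx": 0, "ry": 0, "rz": 0, "gripper": -1},
    {"tx": 0, "ty": 0, "tz": -1, "rx": 0, "ry": 0, "rz": 0, "gripper": -1},
    {"tx": -0.42, "ty": -0.42, "tz": -0.5, "rx": 0, "ry": 0, "rz": 0, "gripper": -1},
    {"tx": -0.83, "ty": -0.84, "tz": 0, "rx": 0, "ry": 0, "rz": 0, "gripper": -1},
    {"tx": -0.83, "ty": -0.84, "tz": 0, "rx": 0, "ry": 0, "rz": 0, "gripper": -1},
    {"tx": -0.83, "ty": -0.84, "tz": 0, "rx": 0, "ry": 0, "rz": 0, "gripper": -1},
    {"tx": -0.83, "ty": -0.84, "tz": 0, "rx": 0, "ry": 0, "rz": 0, "gripper": -1},
    {"tx": -0.83, "ty": -0.84, "tz": 0, "rx": 0, "ry": 0, "rz": 0, "gripper": -1},
    {"tx": -0.83, "ty": -0.84, "tz": 0, "rx": 0, "ry": 0, "rz": 0, "gripper": -1},
    {"tx": -0.83, "ty": -0.84, "tz": 0, "rx": 0, "ry": 0, "rz": 0, "gripper": -1},
    {"tx": -0.83, "ty": -0.84, "tz": 0, "rx": 0, "ry": 0, "rz": 0, "gripper": -1}
  ]
}}

```text
time_s: 6.9
eef_pos: [0.4616, -0.1352, 0.1335]
ee_rot: [0.0, 0.705, 0.709, 0.0]
force: [-0.1, -0.1, 0.2]
opening: 0.03
gripper_force: 15.0
```

{"method": "servo_tool", "body": {
  "increments": [
    {"tx": -0.83, "ty": -0.84, "tz": 0, "rx": 0, "ry": 0, "rz": 0, "gripper": -1},
    {"tx": -0.42, "ty": -0.42, "tz": 0, "rx": 0, "ry": 0, "rz": 0, "gripper": -1},
    {"tx": 0, "ty": 0, "tz": 1, "rx": 0, "ry": 0, "rz": 0, "gripper": -1},
    {"tx": 0, "ty": 0, "tz": 1, "rx": 0, "ry": 0, "rz": 0, "gripper": -1},
    {"tx": 0, "ty": 0, "tz": 1, "rx": 0, "ry": 0, "rz": 0, "gripper": -1},
    {"tx": 0, "ty": 0, "tz": 0.5, "rx": 0, "ry": 0, "rz": 0, "gripper": -1},
    {"tx": 0, "ty": 0, "tz": 0, "rx": 0, "ry": 0, "rz": 0, "gripper": -1},
    {"tx": 0, "ty": 0, "tz": 0, "rx": 0, "ry": 0, "rz": 0, "gripper": -1}
  ]
}}

```text
time_s: 7.57
eef_pos: [0.4373, -0.1595, 0.063]
ee_rot: [-0.0, 0.705, 0.709, -0.0]
force: [0.7, -0.1, 0.2]
opening: 0.0304
gripper_force: 15.0
```

{"method": "servo_tool", "body": {
  "increments": [
    {"tx": 0, "ty": 0, "tz": 0.5, "rx": 0, "ry": 0, "rz": 0, "gripper": -1},
    {"tx": 0, "ty": 0, "tz": 0.4, "rx": 0, "ry": 0, "rz": 0, "gripper": -1},
    {"tx": 0, "ty": 0, "tz": 0.2, "rx": 0, "ry": 0, "rz": 0, "gripper": -1},
    {"tx": 0, "ty": 0, "tz": 0.05, "rx": 0, "ry": 0, "rz": 0, "gripper": -1},
    {"tx": 0, "ty": 0, "tz": 0, "rx": 0, "ry": 0, "rz": 0, "gripper": -1},
    {"tx": 0, "ty": 0, "tz": 0, "rx": 0, "ry": 0, "rz": 0, "gripper": -1}
  ]
}}

```text
time_s: 8.07
eef_pos: [0.4373, -0.1596, 0.0398]
ee_rot: [0.0, 0.705, 0.709, -0.0]
force: [0.1, 0.3, -0.2]
opening: 0.0309
gripper_force: 15.0
```

{"method": "servo_tool", "body": {
  "increments": [
    {"tx": 0, "ty": 0, "tz": 0.05, "rx": 0, "ry": 0, "rz": 0, "gripper": -1},
    {"tx": 0, "ty": 0, "tz": 0, "rx": 0, "ry": 0, "rz": 0, "gripper": -1},
    {"tx": 0, "ty": 0, "tz": 0, "rx": 0, "ry": 0, "rz": 0, "gripper": -1}
  ]
}}

```text
time_s: 8.32
eef_pos: [0.4374, -0.1597, 0.0389]
ee_rot: [0.0, 0.705, 0.709, 0.0]
force: [-0.3, 0.6, -0.8]
opening: 0.0305
gripper_force: 15.0
```

{"method": "servo_tool", "body": {
  "increments": [
    {"tx": 0, "ty": 0, "tz": 0.06, "rx": 0, "ry": 0, "rz": 0, "gripper": -1},
    {"tx": 0, "ty": 0, "tz": 0, "rx": 0, "ry": 0, "rz": 0, "gripper": -1},
    {"tx": 0, "ty": 0, "tz": 0, "rx": 0, "ry": 0, "rz": 0, "gripper": -1}
  ]
}}

```text
time_s: 8.57
eef_pos: [0.4375, -0.1598, 0.0381]
ee_rot: [0.0, 0.705, 0.709, 0.0]
force: [-0.4, 1.0, 6.3]
opening: 0.0303
gripper_force: 15.2
```

{"method": "servo_tool", "body": {
  "increments": [
    {"tx": 0, "ty": 0, "tz": 0, "rx": 0, "ry": 0, "rz": 0, "gripper": 1},
    {"tx": 0, "ty": 0, "tz": 0, "rx": 0, "ry": 0, "rz": 0, "gripper": 1},
    {"tx": 0, "ty": 0, "tz": 0, "rx": 0, "ry": 0, "rz": 0, "gripper": 1},
    {"tx": 0, "ty": 0, "tz": 0, "rx": 0, "ry": 0, "rz": 0, "gripper": 1},
    {"tx": 0, "ty": 0, "tz": -0.5, "rx": 0, "ry": 0, "rz": 0, "gripper": 1},
    {"tx": 0, "ty": 0, "tz": -1, "rx": 0, "ry": 0, "rz": 0, "gripper": 1},
    {"tx": 0, "ty": 0, "tz": -1, "rx": 0, "ry": 0, "rz": 0, "gripper": 1},
    {"tx": 0, "ty": 0, "tz": -1, "rx": 0, "ry": 0, "rz": 0, "gripper": 1},
    {"tx": 0, "ty": 0, "tz": -1, "rx": 0, "ry": 0, "rz": 0, "gripper": 1},
    {"tx": 0, "ty": 0, "tz": -1, "rx": 0, "ry": 0, "rz": 0, "gripper": 1},
    {"tx": 0.1, "ty": 0.8, "tz": -0.5, "rx": 0, "ry": 0, "rz": 0, "gripper": 1},
    {"tx": 0.1, "ty": 1, "tz": 0, "rx": 0, "ry": 0, "rz": 0, "gripper": 1}
  ]
}}

```text
time_s: 9.57
eef_pos: [0.4745, -0.1562, 0.1612]
ee_rot: [0.002, 0.705, 0.709, 0.0]
force: [0.1, -1.1, 0.4]
opening: 0.0882
gripper_force: 0.0
```

{"method": "servo_tool", "body": {
  "increments": [
    {"tx": 0.2, "ty": 1, "tz": 0, "rx": 0, "ry": 0, "rz": 0, "gripper": 1},
    {"tx": 0.2, "ty": 1, "tz": 0, "rx": 0, "ry": 0, "rz": 0, "gripper": 1},
    {"tx": 0.2, "ty": 1, "tz": 0, "rx": 0, "ry": 0, "rz": 0, "gripper": 1},
    {"tx": 0.2, "ty": 1, "tz": 0, "rx": 0, "ry": 0, "rz": 0, "gripper": 1},
    {"tx": 0.2, "ty": 1, "tz": 0, "rx": 0, "ry": 0, "rz": 0, "gripper": 1},
    {"tx": 0, "ty": 1, "tz": 0, "rx": 0, "ry": 0, "rz": 0, "gripper": 1},
    {"tx": 0, "ty": 0.55, "tz": 0, "rx": 0, "ry": 0, "rz": 0, "gripper": 1},
    {"tx": 0, "ty": 0, "tz": 0.5, "rx": 0, "ry": 0, "rz": 0, "gripper": 1},
    {"tx": 0, "ty": 0, "tz": 0.8, "rx": 0, "ry": 0, "rz": 0, "gripper": 1},
    {"tx": 0, "ty": 0, "tz": 0, "rx": 0, "ry": 0, "rz": 0, "gripper": 1}
  ]
}}

```text
time_s: 10.4
eef_pos: [0.6015, -0.1337, 0.1281]
ee_rot: [-0.003, 0.705, 0.709, -0.001]
force: [-1.1, 0.4, -1.5]
opening: 0.0881
gripper_force: 0.0
```

```bash
cat > chk.py <<'E'
from h import *
import sys
# args: triplets x,y,z per expected cap
for n in('top','side'):
    p,d=grab_frame(n);i=camera_info(n)
    for a in sys.argv[1:]:
        x,y,z=map(float,a.split(',')); print(n,a,cap(p,d,i,z,(x,y)))
print(telemetry.state()['eef_pos'])
E
python3 chk.py .437,-.158,.044 .6045,-.1358,.048
```

```text
top .437,-.158,.044 [ 4.378e-01 -1.598e-01  4.380e-02  1.350e-02  4.374e-01 -1.606e-01
  1.900e+02]
top .6045,-.1358,.048 None
side .437,-.158,.044 [ 4.383e-01 -1.594e-01  4.380e-02  1.430e-02  4.401e-01 -1.629e-01
  6.500e+01]
side .6045,-.1358,.048 [ 6.048e-01 -1.350e-01  4.820e-02  2.050e-02  6.089e-01 -1.337e-01
  3.030e+02]
[ 0.60267101 -0.13427285  0.1306164 ]
```

{"method": "servo_tool", "body": {
  "increments": [
    {"tx": -0.05, "ty": 0.09, "tz": 1, "rx": 0, "ry": 0, "rz": 0, "gripper": 1},
    {"tx": 0, "ty": 0, "tz": 1, "rx": 0, "ry": 0, "rz": 0, "gripper": 1},
    {"tx": 0, "ty": 0, "tz": 1, "rx": 0, "ry": 0, "rz": 0, "gripper": 1},
    {"tx": 0, "ty": 0, "tz": 1, "rx": 0, "ry": 0, "rz": 0, "gripper": 1},
    {"tx": 0, "ty": 0, "tz": 0.43, "rx": 0, "ry": 0, "rz": 0, "gripper": 1},
    {"tx": 0, "ty": 0, "tz": 0, "rx": 0, "ry": 0, "rz": 0, "gripper": 1},
    {"tx": 0, "ty": 0, "tz": 0, "rx": 0, "ry": 0, "rz": 0, "gripper": 1}
  ]
}}

```text
time_s: 11.08
eef_pos: [0.606, -0.1358, 0.0436]
ee_rot: [0.0, 0.705, 0.709, 0.0]
force: [0.8, 0.8, 0.2]
opening: 0.0881
gripper_force: 0.0
```

{"method": "servo_tool", "body": {
  "increments": [
    {"tx": 0, "ty": -0.05, "tz": 0, "rx": 0, "ry": 0, "rz": 0, "gripper": -1},
    {"tx": 0, "ty": 0, "tz": 0, "rx": 0, "ry": 0, "rz": 0, "gripper": -1},
    {"tx": 0, "ty": 0, "tz": 0, "rx": 0, "ry": 0, "rz": 0, "gripper": -1},
    {"tx": 0, "ty": 0, "tz": 0, "rx": 0, "ry": 0, "rz": 0, "gripper": -1},
    {"tx": 0, "ty": 0, "tz": 0, "rx": 0, "ry": 0, "rz": 0, "gripper": -1},
    {"tx": 0, "ty": 0, "tz": 0, "rx": 0, "ry": 0, "rz": 0, "gripper": -1},
    {"tx": 0, "ty": 0, "tz": 0, "rx": 0, "ry": 0, "rz": 0, "gripper": -1},
    {"tx": 0, "ty": 0, "tz": 0, "rx": 0, "ry": 0, "rz": 0, "gripper": -1}
  ]
}}

```text
time_s: 11.75
eef_pos: [0.605, -0.1356, 0.0429]
ee_rot: [0.0, 0.705, 0.709, 0.0]
force: [-0.1, 0.7, 1.0]
opening: 0.0418
gripper_force: 15.0
```

{"method": "servo_tool", "body": {
  "increments": [
    {"tx": 0, "ty": 0, "tz": -0.5, "rx": 0, "ry": 0, "rz": 0, "gripper": -1},
    {"tx": 0, "ty": 0, "tz": -1, "rx": 0, "ry": 0, "rz": 0, "gripper": -1},
    {"tx": 0, "ty": 0, "tz": -1, "rx": 0, "ry": 0, "rz": 0, "gripper": -1},
    {"tx": 0, "ty": 0, "tz": -1, "rx": 0, "ry": 0, "rz": 0, "gripper": -1},
    {"tx": 0, "ty": 0, "tz": -1, "rx": 0, "ry": 0, "rz": 0, "gripper": -1},
    {"tx": -0.13, "ty": -0.46, "tz": -0.5, "rx": 0, "ry": 0, "rz": 0, "gripper": -1},
    {"tx": -0.13, "ty": -0.93, "tz": 0, "rx": 0, "ry": 0, "rz": 0, "gripper": -1},
    {"tx": -0.13, "ty": -0.93, "tz": 0, "rx": 0, "ry": 0, "rz": 0, "gripper": -1},
    {"tx": -0.13, "ty": -0.93, "tz": 0, "rx": 0, "ry": 0, "rz": 0, "gripper": -1},
    {"tx": -0.13, "ty": -0.93, "tz": 0, "rx": 0, "ry": 0, "rz": 0, "gripper": -1},
    {"tx": -0.13, "ty": -0.93, "tz": 0, "rx": 0, "ry": 0, "rz": 0, "gripper": -1},
    {"tx": -0.13, "ty": -0.93, "tz": 0, "rx": 0, "ry": 0, "rz": 0, "gripper": -1}
  ]
}}

```text
time_s: 12.75
eef_pos: [0.4834, -0.1546, 0.1436]
ee_rot: [0.0, 0.705, 0.709, 0.0]
force: [0.3, 0.6, -0.3]
opening: 0.0412
gripper_force: 15.0
```

{"method": "servo_tool", "body": {
  "increments": [
    {"tx": -0.13, "ty": -0.93, "tz": 0, "rx": 0, "ry": 0, "rz": 0, "gripper": -1},
    {"tx": -0.13, "ty": -0.93, "tz": 0, "rx": 0, "ry": 0, "rz": 0, "gripper": -1},
    {"tx": 0, "ty": -0.46, "tz": 0, "rx": 0, "ry": 0, "rz": 0, "gripper": -1},
    {"tx": 0, "ty": 0, "tz": 0.5, "rx": 0, "ry": 0, "rz": 0, "gripper": -1},
    {"tx": 0, "ty": 0, "tz": 1, "rx": 0, "ry": 0, "rz": 0, "gripper": -1},
    {"tx": 0, "ty": 0, "tz": 0, "rx": 0, "ry": 0, "rz": 0, "gripper": -1},
    {"tx": 0, "ty": 0, "tz": 0, "rx": 0, "ry": 0, "rz": 0, "gripper": -1}
  ]
}}

```text
time_s: 13.33
eef_pos: [0.4377, -0.1594, 0.112]
ee_rot: [-0.001, 0.705, 0.709, -0.0]
force: [-0.1, -1.0, 0.0]
opening: 0.0414
gripper_force: 15.0
```

Run:
```python
from h import *
s=telemetry.state()['eef_pos']; i=camera_info('wrist'); p,d=grab_frame('wrist'); save('w1',p)
p,d=grab_frame('side'); save('s1',cv2.resize(p[120:270,240:440],(800,600),interpolation=2)); print(s)
```

```text
[ 0.43767153 -0.15942766  0.11204058]
```

View pics/s1.png

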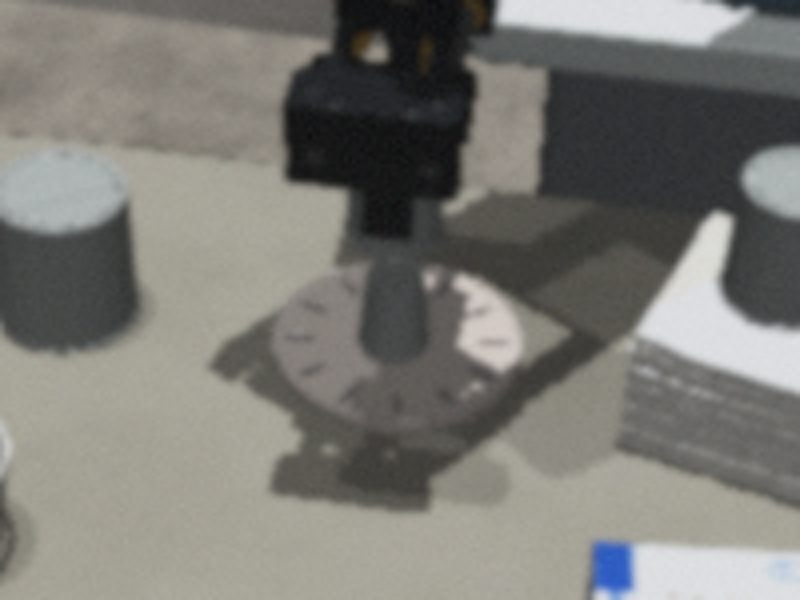

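The side view shows the second pot held at crop (400,220), level and in line above the smallest at (393,310). Lowering now.

{"method": "servo_tool", "body": {
  "increments": [
    {"tx": 0, "ty": 0, "tz": 0.5, "rx": 0, "ry": 0, "rz": 0, "gripper": -1},
    {"tx": 0, "ty": 0, "tz": 0.5, "rx": 0, "ry": 0, "rz": 0, "gripper": -1},
    {"tx": 0, "ty": 0, "tz": 0.5, "rx": 0, "ry": 0, "rz": 0, "gripper": -1},
    {"tx": 0, "ty": 0, "tz": 0.5, "rx": 0, "ry": 0, "rz": 0, "gripper": -1},
    {"tx": 0, "ty": 0, "tz": 0.5, "rx": 0, "ry": 0, "rz": 0, "gripper": -1},
    {"tx": 0, "ty": 0, "tz": 0.4, "rx": 0, "ry": 0, "rz": 0, "gripper": -1},
    {"tx": 0, "ty": 0, "tz": 0.2, "rx": 0, "ry": 0, "rz": 0, "gripper": -1},
    {"tx": 0, "ty": 0, "tz": 0, "rx": 0, "ry": 0, "rz": 0, "gripper": -1},
    {"tx": 0, "ty": 0, "tz": 0, "rx": 0, "ry": 0, "rz": 0, "gripper": -1}
  ]
}}

```text
time_s: 14.18
eef_pos: [0.4378, -0.16, 0.0507]
ee_rot: [-0.0, 0.705, 0.709, -0.0]
force: [-0.3, -0.5, -0.4]
opening: 0.0414
gripper_force: 15.0
```

{"method": "servo_tool", "body": {
  "increments": [
    {"tx": 0, "ty": 0, "tz": 0.1, "rx": 0, "ry": 0, "rz": 0, "gripper": -1},
    {"tx": 0, "ty": 0, "tz": 0.04, "rx": 0, "ry": 0, "rz": 0, "gripper": -1},
    {"tx": 0, "ty": 0, "tz": 0, "rx": 0, "ry": 0, "rz": 0, "gripper": -1},
    {"tx": 0, "ty": 0, "tz": 0, "rx": 0, "ry": 0, "rz": 0, "gripper": -1}
  ]
}}

```text
time_s: 14.52
eef_pos: [0.4383, -0.1603, 0.0487]
ee_rot: [0.001, 0.705, 0.709, 0.0]
force: [1.2, -0.4, 3.2]
opening: 0.0415
gripper_force: 15.0
```

{"method": "servo_tool", "body": {
  "increments": [
    {"tx": 0, "ty": 0, "tz": 0, "rx": 0, "ry": 0, "rz": 0, "gripper": 1},
    {"tx": 0, "ty": 0, "tz": 0, "rx": 0, "ry": 0, "rz": 0, "gripper": 1},
    {"tx": 0, "ty": 0, "tz": 0, "rx": 0, "ry": 0, "rz": 0, "gripper": 1},
    {"tx": 0, "ty": 0, "tz": 0, "rx": 0, "ry": 0, "rz": 0, "gripper": 1},
    {"tx": 0, "ty": 0, "tz": -0.5, "rx": 0, "ry": 0, "rz": 0, "gripper": 1},
    {"tx": 0, "ty": 0, "tz": -1, "rx": 0, "ry": 0, "rz": 0, "gripper": 1},
    {"tx": 0, "ty": 0, "tz": -1, "rx": 0, "ry": 0, "rz": 0, "gripper": 1},
    {"tx": 0, "ty": 0, "tz": -1, "rx": 0, "ry": 0, "rz": 0, "gripper": 1},
    {"tx": 0, "ty": 0, "tz": -1, "rx": 0, "ry": 0, "rz": 0, "gripper": 1},
    {"tx": 0, "ty": 0, "tz": -1, "rx": 0, "ry": 0, "rz": 0, "gripper": 1},
    {"tx": 0, "ty": 0, "tz": -1, "rx": 0, "ry": 0, "rz": 0, "gripper": 1},
    {"tx": 0, "ty": 0, "tz": -0.5, "rx": 0, "ry": 0, "rz": 0, "gripper": 1}
  ]
}}

```text
time_s: 15.52
eef_pos: [0.4387, -0.1605, 0.1912]
ee_rot: [0.002, 0.705, 0.709, 0.0]
force: [0.5, -0.4, 0.4]
opening: 0.0882
gripper_force: 0.0
```

{"method": "servo_tool", "body": {
  "increments": [
    {"tx": 0.6, "ty": 0, "tz": 0, "rx": 0, "ry": 0, "rz": 0, "gripper": 1},
    {"tx": 1, "ty": 0, "tz": 0, "rx": 0, "ry": 0, "rz": 0, "gripper": 1},
    {"tx": 1, "ty": 0, "tz": 0, "rx": 0, "ry": 0, "rz": 0, "gripper": 1},
    {"tx": 1, "ty": -0.1, "tz": 0, "rx": 0, "ry": 0, "rz": 0, "gripper": 1},
    {"tx": 1, "ty": 0, "tz": 0, "rx": 0, "ry": 0, "rz": 0, "gripper": 1},
    {"tx": 1, "ty": 0, "tz": 0, "rx": 0, "ry": 0, "rz": 0, "gripper": 1},
    {"tx": 1, "ty": 0, "tz": 0, "rx": 0, "ry": 0, "rz": 0, "gripper": 1},
    {"tx": 1, "ty": 0, "tz": 0, "rx": 0, "ry": 0, "rz": 0, "gripper": 1},
    {"tx": 1, "ty": 0, "tz": 0, "rx": 0, "ry": 0, "rz": 0, "gripper": 1},
    {"tx": 0, "ty": 0, "tz": 0, "rx": 0, "ry": 0, "rz": 0, "gripper": 1},
    {"tx": 0, "ty": 0, "tz": 0, "rx": 0, "ry": 0, "rz": 0, "gripper": 1}
  ]
}}

```text
time_s: 16.43
eef_pos: [0.4339, 0.0132, 0.1871]
ee_rot: [-0.001, 0.704, 0.71, -0.001]
force: [0.6, -0.0, -0.7]
opening: 0.0882
gripper_force: 0.0
```

```bash
python3 chk.py .438,-.16,.054 .4356,.0117,.1185
```

```text
top .438,-.16,.054 [ 4.386e-01 -1.617e-01  5.390e-02  1.960e-02  4.387e-01 -1.617e-01
  4.380e+02]
top .4356,.0117,.1185 [ 4.420e-01 -4.700e-03  1.175e-01  1.910e-02  4.464e-01 -7.600e-03
  5.300e+01]
side .438,-.16,.054 [ 4.396e-01 -1.602e-01  5.440e-02  2.060e-02  4.403e-01 -1.591e-01
  2.690e+02]
side .4356,.0117,.1185 [4.367e-01 1.270e-02 1.187e-01 2.720e-02 4.407e-01 1.210e-02 4.240e+02]
[0.43440589 0.0118887  0.18753655]
```

The second pot is nested: its top is at 54 mm and centred at (.439,-.161). Now I grasp the third.

{"method": "servo_tool", "body": {
  "increments": [
    {"tx": 0, "ty": 0.08, "tz": 0.75, "rx": 0, "ry": 0, "rz": 0, "gripper": 1},
    {"tx": 0, "ty": 0, "tz": 1, "rx": 0, "ry": 0, "rz": 0, "gripper": 1},
    {"tx": 0, "ty": 0, "tz": 1, "rx": 0, "ry": 0, "rz": 0, "gripper": 1},
    {"tx": 0, "ty": 0, "tz": 0.7, "rx": 0, "ry": 0, "rz": 0, "gripper": 1},
    {"tx": 0, "ty": 0, "tz": 0.3, "rx": 0, "ry": 0, "rz": 0, "gripper": 1},
    {"tx": 0, "ty": 0, "tz": 0, "rx": 0, "ry": 0, "rz": 0, "gripper": 1},
    {"tx": 0, "ty": 0, "tz": 0, "rx": 0, "ry": 0, "rz": 0, "gripper": 1}
  ]
}}

```text
time_s: 17.12
eef_pos: [0.4365, 0.0114, 0.1133]
ee_rot: [-0.0, 0.705, 0.709, -0.0]
force: [0.4, -0.5, -0.4]
opening: 0.0881
gripper_force: 0.0
```

{"method": "servo_tool", "body": {
  "increments": [
    {"tx": 0, "ty": 0, "tz": 0, "rx": 0, "ry": 0, "rz": 0, "gripper": -1},
    {"tx": 0, "ty": 0, "tz": 0, "rx": 0, "ry": 0, "rz": 0, "gripper": -1},
    {"tx": 0, "ty": 0, "tz": 0, "rx": 0, "ry": 0, "rz": 0, "gripper": -1},
    {"tx": 0, "ty": 0, "tz": 0, "rx": 0, "ry": 0, "rz": 0, "gripper": -1},
    {"tx": 0, "ty": 0, "tz": 0, "rx": 0, "ry": 0, "rz": 0, "gripper": -1},
    {"tx": 0, "ty": 0, "tz": 0, "rx": 0, "ry": 0, "rz": 0, "gripper": -1},
    {"tx": 0, "ty": 0, "tz": 0, "rx": 0, "ry": 0, "rz": 0, "gripper": -1}
  ],
  "grip_force": 18
}}

```text
time_s: 17.7
eef_pos: [0.4366, 0.012, 0.1134]
ee_rot: [0.0, 0.705, 0.709, 0.0]
force: [-0.4, -0.2, 1.8]
opening: 0.0522
gripper_force: 18.0
```

{"method": "servo_tool", "body": {
  "increments": [
    {"tx": 0, "ty": 0, "tz": -0.5, "rx": 0, "ry": 0, "rz": 0, "gripper": -1},
    {"tx": 0, "ty": 0, "tz": -1, "rx": 0, "ry": 0, "rz": 0, "gripper": -1},
    {"tx": 0, "ty": 0, "tz": -1, "rx": 0, "ry": 0, "rz": 0, "gripper": -1},
    {"tx": -0.6, "ty": 0, "tz": -0.5, "rx": 0, "ry": 0, "rz": 0, "gripper": -1},
    {"tx": -1, "ty": 0, "tz": 0, "rx": 0, "ry": 0, "rz": 0, "gripper": -1},
    {"tx": -1, "ty": 0.1, "tz": 0, "rx": 0, "ry": 0, "rz": 0, "gripper": -1},
    {"tx": -1, "ty": 0, "tz": 0, "rx": 0, "ry": 0, "rz": 0, "gripper": -1},
    {"tx": -1, "ty": 0, "tz": 0, "rx": 0, "ry": 0, "rz": 0, "gripper": -1},
    {"tx": -1, "ty": 0, "tz": 0, "rx": 0, "ry": 0, "rz": 0, "gripper": -1},
    {"tx": -1, "ty": 0, "tz": 0, "rx": 0, "ry": 0, "rz": 0, "gripper": -1},
    {"tx": -1, "ty": 0, "tz": 0, "rx": 0, "ry": 0, "rz": 0, "gripper": -1},
    {"tx": -1, "ty": 0, "tz": 0, "rx": 0, "ry": 0, "rz": 0, "gripper": -1}
  ]
}}

```text
time_s: 18.7
eef_pos: [0.4393, -0.1609, 0.1737]
ee_rot: [0.0, 0.705, 0.709, 0.0]
force: [-0.6, -0.5, 0.1]
opening: 0.0526
gripper_force: 18.0
```

{"method": "servo_tool", "body": {
  "increments": [
    {"tx": 0, "ty": 0, "tz": 0.5, "rx": 0, "ry": 0, "rz": 0, "gripper": -1},
    {"tx": 0, "ty": 0, "tz": 1, "rx": 0, "ry": 0, "rz": 0, "gripper": -1},
    {"tx": 0, "ty": 0, "tz": 0.5, "rx": 0, "ry": 0, "rz": 0, "gripper": -1},
    {"tx": 0, "ty": 0, "tz": 0, "rx": 0, "ry": 0, "rz": 0, "gripper": -1},
    {"tx": 0, "ty": 0, "tz": 0, "rx": 0, "ry": 0, "rz": 0, "gripper": -1}
  ]
}}

```text
time_s: 19.12
eef_pos: [0.4389, -0.159, 0.1325]
ee_rot: [-0.001, 0.705, 0.709, -0.0]
force: [0.2, 0.5, -0.4]
opening: 0.0522
gripper_force: 18.0
```

Run:
```python
from h import *
p,d=grab_frame('side'); save('s2',cv2.resize(p[120:270,240:440],(800,600),interpolation=2)); print(telemetry.state()['eef_pos'])
```

```text
[ 0.4394852  -0.15944011  0.13330695]
```

View pics/s2.png

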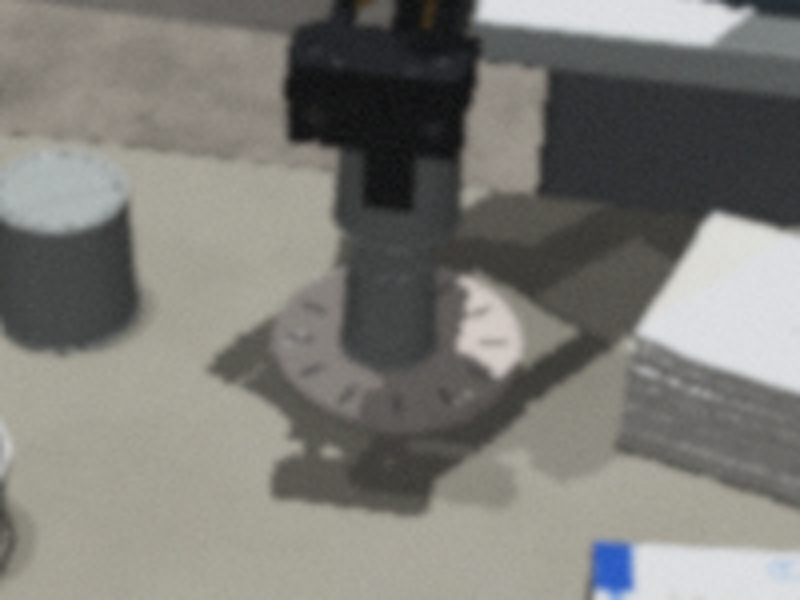

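The third pot is held level at crop (398,190), over the nested second at (390,310). I'll nudge it 1.5 mm in -y and lower it.

{"method": "servo_tool", "body": {
  "increments": [
    {"tx": -0.07, "ty": 0, "tz": 0.3, "rx": 0, "ry": 0, "rz": 0, "gripper": -1},
    {"tx": 0, "ty": 0, "tz": 0.5, "rx": 0, "ry": 0, "rz": 0, "gripper": -1},
    {"tx": 0, "ty": 0, "tz": 0.5, "rx": 0, "ry": 0, "rz": 0, "gripper": -1},
    {"tx": 0, "ty": 0, "tz": 0.5, "rx": 0, "ry": 0, "rz": 0, "gripper": -1},
    {"tx": 0, "ty": 0, "tz": 0.5, "rx": 0, "ry": 0, "rz": 0, "gripper": -1},
    {"tx": 0, "ty": 0, "tz": 0.5, "rx": 0, "ry": 0, "rz": 0, "gripper": -1},
    {"tx": 0, "ty": 0, "tz": 0.5, "rx": 0, "ry": 0, "rz": 0, "gripper": -1},
    {"tx": 0, "ty": 0, "tz": 0.3, "rx": 0, "ry": 0, "rz": 0, "gripper": -1},
    {"tx": 0, "ty": 0, "tz": 0, "rx": 0, "ry": 0, "rz": 0, "gripper": -1},
    {"tx": 0, "ty": 0, "tz": 0, "rx": 0, "ry": 0, "rz": 0, "gripper": -1}
  ]
}}

```text
time_s: 20.0
eef_pos: [0.4393, -0.1613, 0.0607]
ee_rot: [-0.0, 0.705, 0.709, -0.0]
force: [-0.3, -0.1, -0.7]
opening: 0.0525
gripper_force: 18.0
```

{"method": "servo_tool", "body": {
  "increments": [
    {"tx": 0, "ty": 0, "tz": 0.1, "rx": 0, "ry": 0, "rz": 0, "gripper": -1},
    {"tx": 0, "ty": 0, "tz": 0.04, "rx": 0, "ry": 0, "rz": 0, "gripper": -1},
    {"tx": 0, "ty": 0, "tz": 0, "rx": 0, "ry": 0, "rz": 0, "gripper": -1},
    {"tx": 0, "ty": 0, "tz": 0, "rx": 0, "ry": 0, "rz": 0, "gripper": -1}
  ]
}}

```text
time_s: 20.33
eef_pos: [0.4399, -0.1617, 0.0588]
ee_rot: [0.001, 0.705, 0.709, 0.0]
force: [0.1, 0.4, 0.8]
opening: 0.0522
gripper_force: 18.0
```

{"method": "servo_tool", "body": {
  "increments": [
    {"tx": 0, "ty": 0, "tz": 0.05, "rx": 0, "ry": 0, "rz": 0, "gripper": -1},
    {"tx": 0, "ty": 0, "tz": 0, "rx": 0, "ry": 0, "rz": 0, "gripper": -1},
    {"tx": 0, "ty": 0, "tz": 0, "rx": 0, "ry": 0, "rz": 0, "gripper": -1}
  ]
}}

```text
time_s: 20.58
eef_pos: [0.44, -0.1618, 0.0583]
ee_rot: [0.001, 0.705, 0.709, 0.0]
force: [-2.3, 0.6, 9.0]
opening: 0.0526
gripper_force: 18.1
```

{"method": "servo_tool", "body": {
  "increments": [
    {"tx": 0, "ty": 0, "tz": 0, "rx": 0, "ry": 0, "rz": 0, "gripper": 1},
    {"tx": 0, "ty": 0, "tz": 0, "rx": 0, "ry": 0, "rz": 0, "gripper": 1},
    {"tx": 0, "ty": 0, "tz": 0, "rx": 0, "ry": 0, "rz": 0, "gripper": 1},
    {"tx": 0, "ty": 0, "tz": 0, "rx": 0, "ry": 0, "rz": 0, "gripper": 1},
    {"tx": 0, "ty": 0, "tz": -0.5, "rx": 0, "ry": 0, "rz": 0, "gripper": 1},
    {"tx": 0, "ty": 0, "tz": -1, "rx": 0, "ry": 0, "rz": 0, "gripper": 1},
    {"tx": 0, "ty": 0, "tz": -1, "rx": 0, "ry": 0, "rz": 0, "gripper": 1},
    {"tx": 0, "ty": 0, "tz": -1, "rx": 0, "ry": 0, "rz": 0, "gripper": 1},
    {"tx": 0, "ty": 0, "tz": -1, "rx": 0, "ry": 0, "rz": 0, "gripper": 1},
    {"tx": 0, "ty": 0, "tz": -0.5, "rx": 0, "ry": 0, "rz": 0, "gripper": 1}
  ]
}}

```text
time_s: 21.42
eef_pos: [0.4405, -0.162, 0.1602]
ee_rot: [0.002, 0.705, 0.709, 0.0]
force: [0.2, -0.2, 0.2]
opening: 0.088
gripper_force: 0.0
```

{"method": "servo_tool", "body": {
  "increments": [
    {"tx": -0.5, "ty": 0, "tz": 0, "rx": 0, "ry": 0, "rz": 0, "gripper": 1},
    {"tx": -1, "ty": 0, "tz": 0, "rx": 0, "ry": 0, "rz": 0, "gripper": 1},
    {"tx": -1, "ty": -0.1, "tz": 0, "rx": 0, "ry": 0, "rz": 0, "gripper": 1},
    {"tx": -1, "ty": -0.1, "tz": 0, "rx": 0, "ry": 0, "rz": 0, "gripper": 1},
    {"tx": -1, "ty": 0, "tz": 0, "rx": 0, "ry": 0, "rz": 0, "gripper": 1},
    {"tx": -1, "ty": 0, "tz": 0, "rx": 0, "ry": 0, "rz": 0, "gripper": 1},
    {"tx": -1, "ty": 0, "tz": 0, "rx": 0, "ry": 0, "rz": 0, "gripper": 1},
    {"tx": -1, "ty": 0, "tz": 0, "rx": 0, "ry": 0, "rz": 0, "gripper": 1},
    {"tx": 0, "ty": 0, "tz": 0, "rx": 0, "ry": 0, "rz": 0, "gripper": 1},
    {"tx": 0, "ty": 0, "tz": 0, "rx": 0, "ry": 0, "rz": 0, "gripper": 1}
  ]
}}

```text
time_s: 22.25
eef_pos: [0.4355, -0.312, 0.156]
ee_rot: [-0.001, 0.706, 0.709, 0.0]
force: [0.4, 0.5, 0.1]
opening: 0.0879
gripper_force: 0.0
```

```bash
python3 chk.py .439,-.161,.064 .436,-.312,.068
python3 - <<'E'
from h import *
s=telemetry.state(); i=camera_info('wrist'); p,d=grab_frame('wrist'); save('w3',p)
print(s['eef_pos'],cap(p,d,i,.068,(.436,-.312),.05),cap(p,d,i,.064,(.439,-.161),.05))
E
```

```text
top .439,-.161,.064 [ 4.402e-01 -1.630e-01  6.360e-02  2.550e-02  4.401e-01 -1.629e-01
  7.690e+02]
top .436,-.312,.068 [ 4.408e-01 -3.028e-01  6.760e-02  2.860e-02  4.428e-01 -2.987e-01
  4.360e+02]
side .439,-.161,.064 [ 4.405e-01 -1.604e-01  6.430e-02  2.770e-02  4.417e-01 -1.600e-01
  4.410e+02]
side .436,-.312,.068 [ 4.352e-01 -3.115e-01  6.860e-02  3.410e-02  4.386e-01 -3.113e-01
  6.350e+02]
[ 0.43576812 -0.31052804  0.15628501]
[ 0.43576812 -0.31052804  0.15628501] [ 4.364e-01 -3.135e-01  6.780e-02  3.190e-02  4.367e-01 -3.123e-01
  9.630e+03] [ 4.400e-01 -1.834e-01  6.350e-02  1.380e-02  4.403e-01 -1.855e-01
  4.460e+02]
```

View pics/w3.png

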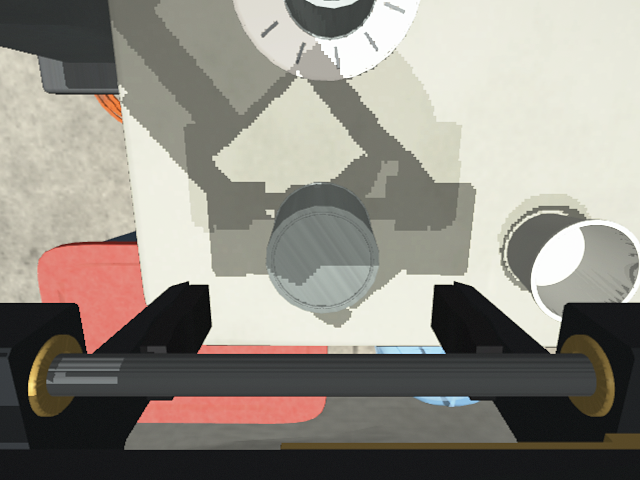

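The wrist view shows the largest pot at (322,258) between the open fingers and the tub well clear at (585,265). The third pot is nested with its top at 64 mm. Grasping the largest.

{"method": "servo_tool", "body": {
  "increments": [
    {"tx": -0.1, "ty": 0.02, "tz": 0.7, "rx": 0, "ry": 0, "rz": 0, "gripper": 1},
    {"tx": 0, "ty": 0, "tz": 1, "rx": 0, "ry": 0, "rz": 0, "gripper": 1},
    {"tx": 0, "ty": 0, "tz": 1, "rx": 0, "ry": 0, "rz": 0, "gripper": 1},
    {"tx": 0, "ty": 0, "tz": 1, "rx": 0, "ry": 0, "rz": 0, "gripper": 1},
    {"tx": 0, "ty": 0, "tz": 0.7, "rx": 0, "ry": 0, "rz": 0, "gripper": 1},
    {"tx": 0, "ty": 0, "tz": 0.3, "rx": 0, "ry": 0, "rz": 0, "gripper": 1},
    {"tx": 0, "ty": 0, "tz": 0, "rx": 0, "ry": 0, "rz": 0, "gripper": 1},
    {"tx": 0, "ty": 0, "tz": 0, "rx": 0, "ry": 0, "rz": 0, "gripper": 1}
  ]
}}

```text
time_s: 23.07
eef_pos: [0.437, -0.3129, 0.0636]
ee_rot: [-0.0, 0.705, 0.71, 0.0]
force: [-0.7, 0.2, -0.7]
opening: 0.0882
gripper_force: 0.0
```

{"method": "servo_tool", "body": {
  "increments": [
    {"tx": 0, "ty": 0, "tz": 0, "rx": 0, "ry": 0, "rz": 0, "gripper": -1},
    {"tx": 0, "ty": 0, "tz": 0, "rx": 0, "ry": 0, "rz": 0, "gripper": -1},
    {"tx": 0, "ty": 0, "tz": 0, "rx": 0, "ry": 0, "rz": 0, "gripper": -1},
    {"tx": 0, "ty": 0, "tz": 0, "rx": 0, "ry": 0, "rz": 0, "gripper": -1},
    {"tx": 0, "ty": 0, "tz": 0, "rx": 0, "ry": 0, "rz": 0, "gripper": -1},
    {"tx": 0, "ty": 0, "tz": 0, "rx": 0, "ry": 0, "rz": 0, "gripper": -1}
  ],
  "grip_force": 22
}}

```text
time_s: 23.57
eef_pos: [0.4373, -0.3138, 0.064]
ee_rot: [0.001, 0.705, 0.709, 0.0]
force: [1.1, 0.5, 4.4]
opening: 0.0651
gripper_force: 22.0
```

{"method": "servo_tool", "body": {
  "increments": [
    {"tx": 0, "ty": 0, "tz": -0.5, "rx": 0, "ry": 0, "rz": 0, "gripper": -1},
    {"tx": 0, "ty": 0, "tz": -1, "rx": 0, "ry": 0, "rz": 0, "gripper": -1},
    {"tx": 0, "ty": 0, "tz": -1, "rx": 0, "ry": 0, "rz": 0, "gripper": -1},
    {"tx": 0, "ty": 0, "tz": -1, "rx": 0, "ry": 0, "rz": 0, "gripper": -1},
    {"tx": 0, "ty": 0, "tz": -1, "rx": 0, "ry": 0, "rz": 0, "gripper": -1},
    {"tx": 0, "ty": 0, "tz": -0.5, "rx": 0, "ry": 0, "rz": 0, "gripper": -1},
    {"tx": 0.55, "ty": 0, "tz": 0, "rx": 0, "ry": 0, "rz": 0, "gripper": -1},
    {"tx": 1, "ty": 0.15, "tz": 0, "rx": 0, "ry": 0, "rz": 0, "gripper": -1},
    {"tx": 1, "ty": 0, "tz": 0, "rx": 0, "ry": 0, "rz": 0, "gripper": -1},
    {"tx": 1, "ty": 0, "tz": 0, "rx": 0, "ry": 0, "rz": 0, "gripper": -1},
    {"tx": 1, "ty": 0, "tz": 0, "rx": 0, "ry": 0, "rz": 0, "gripper": -1},
    {"tx": 1, "ty": 0, "tz": 0, "rx": 0, "ry": 0, "rz": 0, "gripper": -1}
  ]
}}

```text
time_s: 24.57
eef_pos: [0.438, -0.2001, 0.1618]
ee_rot: [-0.001, 0.705, 0.709, -0.0]
force: [-0.2, 0.3, -1.1]
opening: 0.0651
gripper_force: 22.0
```

{"method": "servo_tool", "body": {
  "increments": [
    {"tx": 1, "ty": 0, "tz": 0, "rx": 0, "ry": 0, "rz": 0, "gripper": -1},
    {"tx": 1, "ty": 0, "tz": 0, "rx": 0, "ry": 0, "rz": 0, "gripper": -1},
    {"tx": 0, "ty": 0, "tz": 0.5, "rx": 0, "ry": 0, "rz": 0, "gripper": -1},
    {"tx": 0, "ty": 0, "tz": 0.5, "rx": 0, "ry": 0, "rz": 0, "gripper": -1},
    {"tx": 0, "ty": 0, "tz": 0, "rx": 0, "ry": 0, "rz": 0, "gripper": -1},
    {"tx": 0, "ty": 0, "tz": 0, "rx": 0, "ry": 0, "rz": 0, "gripper": -1}
  ]
}}

```text
time_s: 25.07
eef_pos: [0.438, -0.1624, 0.1419]
ee_rot: [-0.001, 0.705, 0.709, -0.0]
force: [-0.4, -0.7, -0.8]
opening: 0.0652
gripper_force: 22.0
```

Run:
```python
from h import *
p,d=grab_frame('side'); save('s3',cv2.resize(p[120:270,240:440],(800,600),interpolation=2)); print(telemetry.state()['eef_pos'])
```

```text
[ 0.43845228 -0.1628083   0.14252618]
```

View pics/s3.png

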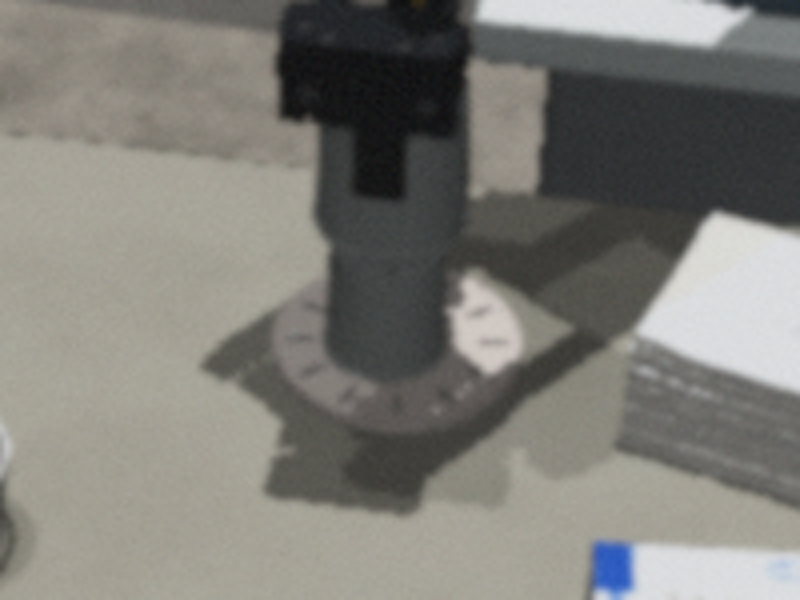

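The largest pot is held level at crop (393,190), over the nest at (388,310). Lowering it.

{"method": "servo_tool", "body": {
  "increments": [
    {"tx": 0.03, "ty": 0.08, "tz": 0.2, "rx": 0, "ry": 0, "rz": 0, "gripper": -1},
    {"tx": 0, "ty": 0, "tz": 0.5, "rx": 0, "ry": 0, "rz": 0, "gripper": -1},
    {"tx": 0, "ty": 0, "tz": 0.5, "rx": 0, "ry": 0, "rz": 0, "gripper": -1},
    {"tx": 0, "ty": 0, "tz": 0.5, "rx": 0, "ry": 0, "rz": 0, "gripper": -1},
    {"tx": 0, "ty": 0, "tz": 0.5, "rx": 0, "ry": 0, "rz": 0, "gripper": -1},
    {"tx": 0, "ty": 0, "tz": 0.5, "rx": 0, "ry": 0, "rz": 0, "gripper": -1},
    {"tx": 0, "ty": 0, "tz": 0.5, "rx": 0, "ry": 0, "rz": 0, "gripper": -1},
    {"tx": 0, "ty": 0, "tz": 0.3, "rx": 0, "ry": 0, "rz": 0, "gripper": -1},
    {"tx": 0, "ty": 0, "tz": 0, "rx": 0, "ry": 0, "rz": 0, "gripper": -1},
    {"tx": 0, "ty": 0, "tz": 0, "rx": 0, "ry": 0, "rz": 0, "gripper": -1}
  ]
}}

```text
time_s: 25.95
eef_pos: [0.4403, -0.1616, 0.0729]
ee_rot: [-0.001, 0.705, 0.709, -0.0]
force: [-0.1, 0.1, -0.6]
opening: 0.0653
gripper_force: 22.0
```

{"method": "servo_tool", "body": {
  "increments": [
    {"tx": 0, "ty": 0, "tz": 0.1, "rx": 0, "ry": 0, "rz": 0, "gripper": -1},
    {"tx": 0, "ty": 0, "tz": 0.08, "rx": 0, "ry": 0, "rz": 0, "gripper": -1},
    {"tx": 0, "ty": 0, "tz": 0, "rx": 0, "ry": 0, "rz": 0, "gripper": -1},
    {"tx": 0, "ty": 0, "tz": 0, "rx": 0, "ry": 0, "rz": 0, "gripper": -1}
  ]
}}

```text
time_s: 26.28
eef_pos: [0.4409, -0.1621, 0.0702]
ee_rot: [0.001, 0.705, 0.709, 0.0]
force: [0.4, -0.6, -0.0]
opening: 0.0652
gripper_force: 22.0
```

{"method": "servo_tool", "body": {
  "increments": [
    {"tx": 0, "ty": 0, "tz": 0.05, "rx": 0, "ry": 0, "rz": 0, "gripper": -1},
    {"tx": 0, "ty": 0, "tz": 0, "rx": 0, "ry": 0, "rz": 0, "gripper": -1},
    {"tx": 0, "ty": 0, "tz": 0, "rx": 0, "ry": 0, "rz": 0, "gripper": -1}
  ]
}}

```text
time_s: 26.53
eef_pos: [0.4411, -0.1622, 0.0697]
ee_rot: [0.001, 0.705, 0.709, 0.0]
force: [-1.3, 0.7, 8.0]
opening: 0.0653
gripper_force: 22.1
```

Contact. I release and rise.

{"method": "servo_tool", "body": {
  "increments": [
    {"tx": 0, "ty": 0, "tz": 0, "rx": 0, "ry": 0, "rz": 0, "gripper": 1},
    {"tx": 0, "ty": 0, "tz": 0, "rx": 0, "ry": 0, "rz": 0, "gripper": 1},
    {"tx": 0, "ty": 0, "tz": 0, "rx": 0, "ry": 0, "rz": 0, "gripper": 1},
    {"tx": 0, "ty": 0, "tz": 0, "rx": 0, "ry": 0, "rz": 0, "gripper": 1},
    {"tx": 0, "ty": 0, "tz": -0.5, "rx": 0, "ry": 0, "rz": 0, "gripper": 1},
    {"tx": 0, "ty": 0, "tz": -1, "rx": 0, "ry": 0, "rz": 0, "gripper": 1},
    {"tx": 0, "ty": 0, "tz": -1, "rx": 0, "ry": 0, "rz": 0, "gripper": 1},
    {"tx": 0, "ty": 0, "tz": -1, "rx": 0, "ry": 0, "rz": 0, "gripper": 1},
    {"tx": 0, "ty": 0, "tz": -1, "rx": 0, "ry": 0, "rz": 0, "gripper": 1},
    {"tx": 0, "ty": 0, "tz": -1, "rx": 0, "ry": 0, "rz": 0, "gripper": 1},
    {"tx": 0, "ty": 0, "tz": 0, "rx": 0, "ry": 0, "rz": 0, "gripper": 1},
    {"tx": 0, "ty": 0, "tz": 0, "rx": 0, "ry": 0, "rz": 0, "gripper": 1}
  ]
}}

```text
time_s: 27.53
eef_pos: [0.4411, -0.1622, 0.1801]
ee_rot: [0.002, 0.705, 0.709, 0.0]
force: [0.1, 0.8, -0.4]
opening: 0.0881
gripper_force: 0.0
```

```bash
python3 chk.py .440,-.162,.074
python3 - <<'E'
from h import *
p,d=grab_frame('side'); save('s4',cv2.resize(p[120:300,190:430],(800,600),interpolation=2))
E
```

```text
top .440,-.162,.074 None
side .440,-.162,.074 [ 4.414e-01 -1.615e-01  7.430e-02  3.360e-02  4.433e-01 -1.600e-01
  6.730e+02]
[ 0.4399647  -0.1614506   0.17811766]
```

View pics/s4.png

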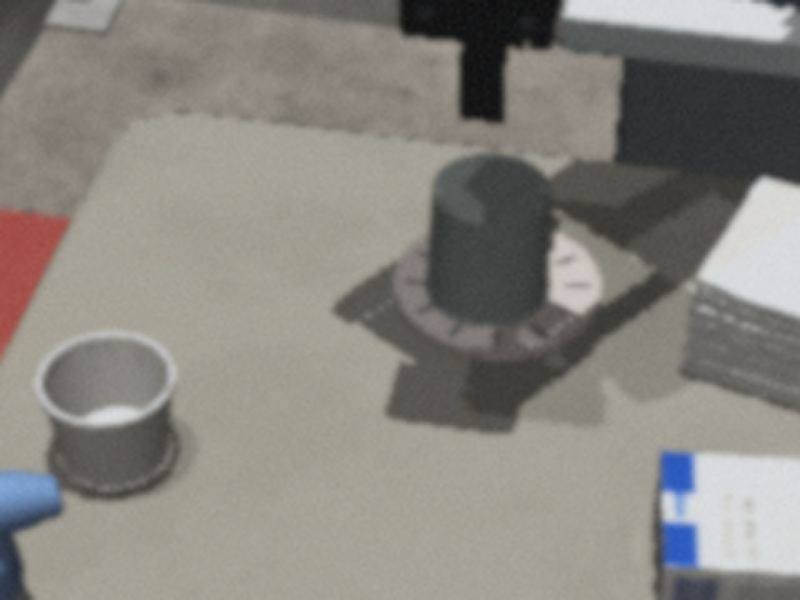

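The largest pot at crop (490,240) stands flat on the tray over the others with its top at 74 mm, the tub at (110,415) is untouched and the gripper is clear.

```bash
python3 -c "
from workcell import workorder; print(workorder.finish_job())"
```

```text
the job is handed in; nothing more can be done
None
```

All four pots are nested upside down on the tray, about 4 mm from its middle by camera measurement, the tub was left where it was, and the job was handed in at about 28 s of the 106 s; no verdict was returned.

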